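# Feed a sample can through the flap of the counter's feed chute

## Robot

A 7-joint arm with a two-finger parallel gripper is mounted at the origin on the work surface. World frame = base frame: x ahead of the robot, y to its left, z up, the work surface at z = 0. Lengths are in m, angles in rad, forces in N, time in s.
With the tool pointing down it reaches from about 0.425 to 0.875 m from the base axis. Payload 4.7 kg.
Tool frame: the origin (TCP) lies at the very end of the fingers, on their centre line; the grasp point (between the pads) lies 19 mm behind it; z points along the fingers, y is the direction in which the jaws open and shut (so a half turn about z gives the same grasp; the last joint's range is limited). The gripper opens to 87 mm and grips with 3 to 60 N. Pads are 19 mm wide; open, the fingers measure 117 mm over their backs; the gripper's body (75 mm by 190 mm) begins 51 mm behind the grasp point.
Start: joints at [1.214, 0.321, -0.07, 1.45, 0.023, 1.371, -0.057], TCP at [0.236, -0.606, 0.223] pointing down, gripper open.
Joint ranges: [-2.86, 2.86], [-0.3, 2.09], [-1.38, 1.24], [0.06, 2.45], [-1.56, 4.7], [0.09, 2.05], [-2.69, 2.69]. Speed limits (rad/s): [2.57, 2.57, 3.14, 3.14, 3.14, 3.14, 3.14].

## Interface

Orientations are given as a rotation vector (axis times angle).
In Python, from bench import ctrl, get_image, camera_info gives the robot as it stands.
- The arm moves only by the tool carry_out, never from a script. Its argument "commands" is a list of rows, each an object of numbers: "tx", "ty", "tz": the shift along the tool's x, y, z in m; "rx", "ry", "rz": the turn, a rotation vector about the tool's x, y, z in rad; "jaw": the opening, from 0 (shut) to 1 (fully open). In form: [{"tx": .., "ty": .., "tz": .., "rx": .., "ry": .., "rz": .., "jaw": ..}, ...]. A call has 1 to 12 rows; each row is the pose to reach, as a shift and turn from the pose commanded when the call began, along the tool's axes at that moment; what a row does not reach only later rows make up. A row lasts 1/8 s, in which the tool goes at most 62.5 mm and 10.7 degrees, less where a joint would pass 70% of its speed; a pose out of reach is approached as far as the arm can. A call with a gripper value outside its range is refused whole. The fingers move at their own pace and stop on an object; "grip_force" is the grip in N (left out, the last holds). Time passes only in rows, so rows that repeat a pose let the fingers close. It gives the time, the measured TCP pose, the force and the opening at its end, in the units of the state.
- ctrl.get_state(): the state, without advancing time (a new reading comes with each control period).
- get_image(name): name is "scene" or "side" or "wrist"; returns the picture (384x512x3 uint8, red, green, blue); there is no depth.
- camera_info(name): a dict with "intrinsics" (3x3 intrinsics, pixels), "R" (3x3) and "t" (3): a world point X has camera coordinates R X + t. Camera axes: x right, y down, z forward; pixel columns grow to the right and rows downward; lengths in m; the calibration is good to about 2 mm. A picture is of the moment at which its call begins: read the wrist's pose just before it. camera_info takes no time and is no camera call; for the wrist camera it gives the pose at the moment of the call.
- ctrl.close_job(): hands the job in, once; it reports no verdict.
The state is a dict: "time": time; "joint_positions": joint angles; "qd": joint speeds; "joint_torque": joint torques, N m; "position": TCP position; "tool_rot": TCP orientation; "ft_force": force on the tool from outside, world axes, zero at the start; "torque": the same for the moment, N m; "grip_width": opening from 0.0 (shut) to 1.0 (fully open).
Only numpy, scipy, OpenCV 4.12 (cv2) and the standard library are available. Lean on these libraries where they do the work, as an engineer would, in place of code of your own. Each camera call takes 0.05 s, during which the arm holds its last target.

## Task

Feed the red-lidded sample can on the loading shelf to the counter: slide it across the shelf into line with the hanging blue flap and push it on in through the flap until it runs down the chute to the padded stop at the bottom, then draw the fingers back out so that the flap falls shut behind it. Only push the can, sliding it on its base: do not lift it or tip it over. Leave the white-lidded can on the shelf and the things lying beside the feeder where they are.

Things in the scene. Friction and masses are not known exactly. Their poses are not given: they have to be found in the camera images.
- feeder: Sample feeder of a counter, fixed to the bench. Origin on the bench, straight below the flap's hinge, mid gate; x points level inward through the gate and down the chute, y left as seen from the loading side, z up; x, y and heights below are in this frame. A can that has run down lies at the padded stop at the chute's foot, tilted 30 degrees, its middle at x = 167 mm, 43 mm above the bench.
- shelf (a point): Middle of the top of the flat steel loading shelf, at x = -85 mm, 100 mm above the bench. The shelf reaches from x = -170 mm to the gate at x = 0 and over y = -180 to 180 mm; its two ends are turned up 8 mm, its front edge (towards the robot) is open, level and bare.
- gate (a point): Middle of the gate's threshold at shelf level (x = 0, 100 mm above the bench). Two round 16 mm aluminium posts, tops 180 mm above the bench, stand at y = +-54 mm, 92 mm clear between them; an 8 mm hinge rod joins them 166 mm above the bench, 62 mm clear over the shelf. Upright fingers meet the rod; leaning inward some 20 to 40 degrees, their tips reach in below it.
- sill (a point): Middle of the sill, at x = 35 mm. From the gate to here a slippery lined floor, 92 mm wide between walls, goes on level with the shelf; here it drops away at 30 degrees under a clear sloping hood. Once a can's middle is past this line (4 mm more to be sure) it tips onto the slope and slides down by itself.
- flap (a joint): Blue sheet flap, 84 mm wide, 3 mm thick, 40 g, hung from the level hinge rod at x = 0, 166 mm above the bench; lower edge 6 mm above shelf level. Swings inward only, by gravity alone: 0 rad hanging shut, growing inward to 1.2 at most. Much under 1 N opens it: a can pushed against it swings it up and passes below.
- flap_edge (a point): Middle of the lower edge of the blue flap.
- can_red_mid (a point): Aluminium sample can with a red lid, 70 mm diameter, 34 mm high, 0.13 to 0.25 kg, on the shelf some 92 mm left or right of the gate's middle line and 55 to 95 mm before the gate, the white-lidded one on the other side. The point is its centre, 17 mm above the shelf; z is its axis, out of the lid. Slides with ordinary friction (0.5 to 0.7).
- can_white_mid (a point): An equal can with a white lid, 70 mm diameter, 34 mm high, on the shelf on the other side of the gate line; to be left alone. The point is its centre, half-way up.
- sampler: Aluminium gas sampling cylinder with a red-levered ball valve at each end, about 370 mm long and 82 mm high, lying on two black saddles on the bench to the left of the feeder; to be left alone. Origin under its middle, on the bench; x along it.
- vial: Amber bottle with white cap, 40 mm diameter, 85 mm high, on the bench to the right of the feeder; to be left alone. Origin at the middle of its underside.
- valve: Loose small ball valve with a red lever on a steel foot, about 90 mm long and 40 mm high, on the bench to the right of the feeder; to be left alone. Origin at the middle of its underside.
Mind the look-alikes: they are no part of the job. Leave any green or yellow look-alike of the part that bears can_red_mid alone.

How it is judged:
On the way, in this order (a step that is already met when the one before it is completed fails the run):
1. the red-lidded can stands in the gate with the flap swung up over it (value of joint flap above 0.25 rad and x of can_red_mid in the frame of feeder between -0.025 and 0.06 m and y of can_red_mid in the frame of feeder between -0.02 and 0.02 m and angle between can_red_mid's own z axis and vertical below 0.4 rad), for 0.1 s.
2. the red-lidded can has run down to the bottom of the chute (x of can_red_mid in the frame of feeder above 0.15 m and z of can_red_mid in the frame of feeder below 0.06 m), for 0.2 s.
At the end, for the whole second after the job is handed in: The red-lidded can rests lid up at the bottom of the chute (centre 150 to 180 mm inward of the gate, under 60 mm above the bench, within 25 mm of the middle line); the flap hangs shut within 0.05 rad; the white-lidded can is within 15 mm, the other things within 20 mm of their starts (all of step 2 and x of can_red_mid in the frame of feeder below 0.18 m and y of can_red_mid in the frame of feeder between -0.025 and 0.025 m and angle between can_red_mid's own z axis and vertical below 0.75 rad and linear speed of can_red below 0.02 m/s and value of joint flap below 0.05 rad and distance of can_white_mid from where it was at the start of the episode below 0.015 m and distance of each of sampler, vial, valve from where it was at the start of the episode below 0.02 m); the robot touches nothing.
It fails at once if the red-lidded can is lifted off the shelf (z of can_red_mid in the frame of feeder above 0.129 m).
It fails at once if the red-lidded can is tipped over (angle between can_red_mid's own z axis and vertical above 0.9 rad).
It fails at once if the white-lidded can is pushed about (distance of can_white_mid from where it was at the start of the episode above 0.015 m).
It fails at once if a thing beside the feeder is knocked (distance of any of sampler, vial, valve from where it was at the start of the episode above 0.02 m).
It also fails if it takes over 48 s, if anything falls off the work surface, if the arm or the gripper's body presses on something with over 40 N, if the wrist force passes 120 N, or if a joint passes its speed limit or range.

## Working session

There is one attempt and no reset: what is moved stays moved. The work goes in short steps, Python scripts to look and compute and a tool call to move; the robot and the scene stay as the last step left them, time stands still between calls to the robot, and variables do not carry over. Pictures are saved under pics/ and viewed, and the job is handed in when it is done.

Besides the shell and the picture viewer there is one more tool, called after "Emit:" in YAML: its name, and indented under it one key for each argument. carry_out: Moves the arm, as the interface text tells. Its arguments: {"type":"object","properties":{"commands":{"type":"array"},"grip_force":{"type":"number"}},"required":["commands"]}

```bash
mkdir -p pics; ls; cat > h.py <<'E'
import numpy as np, cv2
from bench import ctrl,get_image,camera_info
def save(n,f):
    cv2.imwrite('pics/'+f,get_image(n)[:,:,::-1])
def ray(n,uv,z):
    c=camera_info(n);K=np.array(c['intrinsics']);R=np.array(c['R']);t=np.array(c['t'])
    C=-R.T@t;d=R.T@np.linalg.inv(K)@np.array([uv[0],uv[1],1.])
    return C+d*(z-C[2])/d[2]
def proj(n,X):
    c=camera_info(n);p=np.array(c['intrinsics'])@(np.array(c['R'])@np.array(X)+np.array(c['t']));return p[:2]/p[2]
E
python3 - <<'E'
from h import *
np.set_printoptions(precision=4,suppress=True)
print(ctrl.get_state())
save('scene','s0.png');save('side','d0.png')
for n in('scene','side'):
    c=camera_info(n);R=np.array(c['R']);print(n,-R.T@np.array(c['t']),R[2])
E
```

```text
pics
{'time': 0.0, 'joint_positions': array([ 1.2141,  0.3218, -0.0701,  1.4517,  0.0226,  1.3708, -0.0569]), 'qd': array([-0.0001,  0.0004, -0.    ,  0.0013, -0.0001,  0.0007,  0.0012]), 'joint_torque': array([  0.0001, -49.1287,  -0.4039, -31.2524,  -0.0639,   0.0438,
         0.0002]), 'position': array([ 0.2353, -0.6053,  0.2215]), 'tool_rot': array([-3.0859, -0.5788,  0.0007]), 'ft_force': array([-0.2998, -0.176 ,  0.1702]), 'torque': array([-0.0031, -0.0177, -0.0249]), 'grip_width': 0.998641143283348}
scene [ 0.9374 -0.6961  0.7172] [-0.3715  0.711  -0.597 ]
side [0.1067 0.6006 0.8522] [ 0.42   -0.5669 -0.7087]
```

View pics/s0.png

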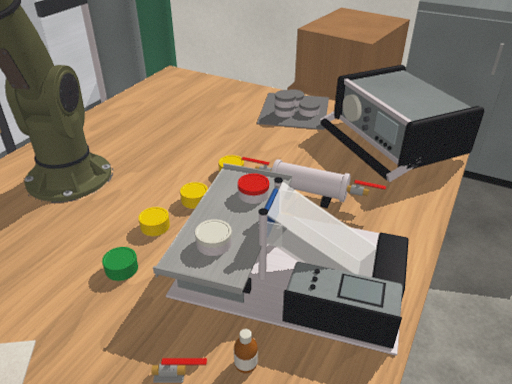

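View pics/d0.png

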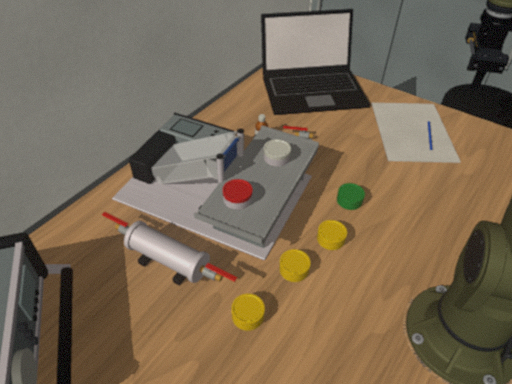

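The scene view shows the red can at about (253,186), the white can at (213,236) and the gate posts near (263,212). The side view shows red at (238,190), white at (278,151) and the posts at about (221,160) and (240,137). I'll enlarge these areas.

```bash
python3 - <<'E'
import cv2
a=cv2.imread('pics/s0.png')[150:310,150:350];cv2.imwrite('pics/s0c.png',cv2.resize(a,None,fx=3.7,fy=3.7,interpolation=cv2.INTER_CUBIC))
a=cv2.imread('pics/d0.png')[105:255,110:330];cv2.imwrite('pics/d0c.png',cv2.resize(a,None,fx=3.6,fy=3.6,interpolation=cv2.INTER_CUBIC))
E
```

```text
(no output)
```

View pics/s0c.png

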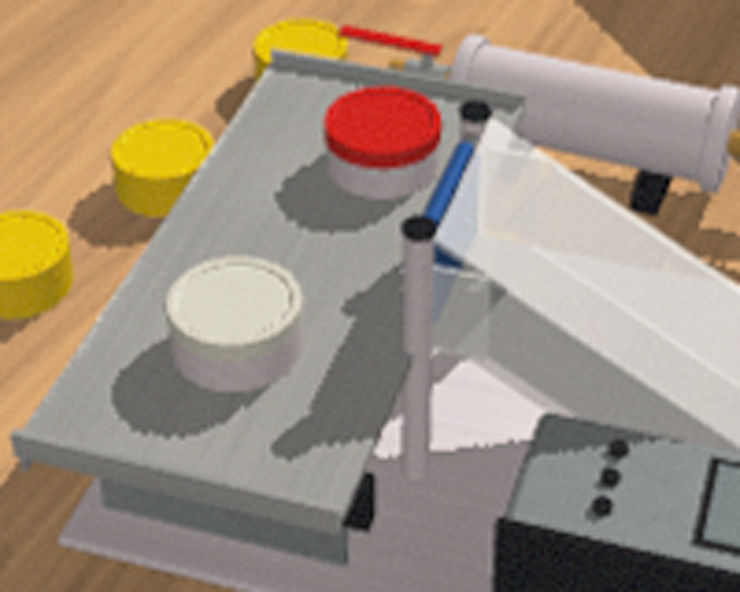

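View pics/d0c.png

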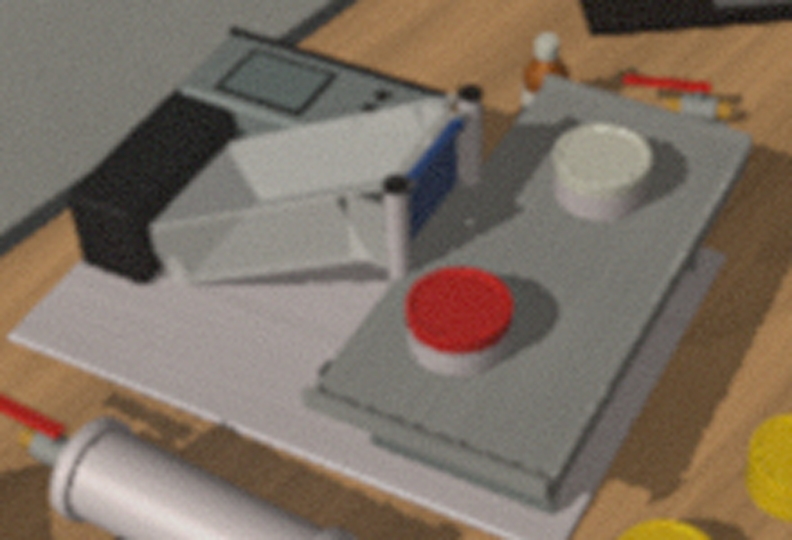

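```bash
cat > meas.py <<'E'
from h import *
from scipy.optimize import least_squares
np.set_printoptions(precision=4,suppress=True)
S=lambda u,v:(150+(u+.5)/3.7-.5,150+(v+.5)/3.7-.5)
D=lambda u,v:(110+(u+.5)/3.6-.5,105+(v+.5)/3.6-.5)
obs=[('scene',S(475,107),(0,.054,.18)),('scene',S(418,226),(0,-.054,.18)),('side',D(398,184),(0,.054,.18)),('side',D(470,94),(0,-.054,.18)),
('scene',S(15,433),(-.17,-.18,.108)),('scene',S(273,52),(-.17,.18,.108)),('side',D(550,483),(-.17,.18,.108)),('side',D(752,137),(-.17,-.18,.108))]
def W(p,X):
    c,s=np.cos(p[2]),np.sin(p[2]);return np.array([p[0]+c*X[0]-s*X[1],p[1]+s*X[0]+c*X[1],X[2]])
def F(X,p):
    c,s=np.cos(p[2]),np.sin(p[2]);d=np.array(X[:2])-p[:2];return np.array([c*d[0]+s*d[1],-s*d[0]+c*d[1]])
E
python3 - <<'E'
from meas import *
f=lambda p:np.concatenate([proj(n,W(p,X))-np.array(uv) for n,uv,X in obs])
g=ray('scene',obs[0][1],.18);g2=ray('scene',obs[1][1],.18)
d=g-g2;print(g,g2,np.linalg.norm(d))
r=least_squares(f,[*((g+g2)/2)[:2],np.arctan2(-d[0],d[1])],loss='soft_l1');print(r.x,r.x[2]*57.3);print(r.fun.reshape(-1,2))
p=r.x
for nm,a,b in(('red',S(383,123),D(460,308)),('white',S(234,302),D(603,157))):
    A=ray('scene',a,.134);B=ray('side',b,.134);print(nm,A,B,F(A,p),F(B,p))
E
```

```text
[0.6153 0.0179 0.18  ] [ 0.6354 -0.0906  0.18  ] 0.11031172837072613
[ 0.6257 -0.0366  0.1826] 10.463239711914428
[[-0.0266  0.4288]
 [ 0.2543 -0.2331]
 [-0.4325 -0.135 ]
 [ 0.1735 -0.6224]
 [-0.145  -1.732 ]
 [-0.7218 -0.3466]
 [ 0.1103 -0.7039]
 [-0.2653  0.0228]]
red [0.547  0.0386 0.134 ] [0.5415 0.0467 0.134 ] [-0.0638  0.0883] [-0.0676  0.0972]
white [ 0.5545 -0.139   0.134 ] [ 0.551 -0.133  0.134] [-0.0887 -0.0878] [-0.0909 -0.0812]
```

```bash
cat > mv.py <<'E'
from meas import *
from scipy.spatial.transform import Rotation as Ro
P=np.array([.6257,-.0366,.1826])
def goal(xf,yf,z,mode,lean=0):
    # mode 'A': jaw along feeder x ; 'B': jaw along feeder y, leaning inward. returns pos, R
    c,s=np.cos(P[2]),np.sin(P[2]);Rf=np.array([[c,-s,0],[s,c,0],[0,0,1]])
    zt=np.array([np.sin(lean),0,-np.cos(lean)])
    yt=np.array([1.,0,0]) if mode=='A' else np.array([0,1.,0])
    if mode[-1]=='-':yt=-yt
    R=Rf@np.column_stack([np.cross(yt,zt),yt,zt])
    return W(P,(xf,yf,z)),R
def delta(pos,R):
    s=ctrl.get_state();R0=Ro.from_rotvec(s['tool_rot']).as_matrix()
    return R0.T@(pos-s['position']),Ro.from_matrix(R0.T@R).as_rotvec()
def here():
    s=ctrl.get_state();print('t',s['time'],'F',F(s['position'],P),'z',s['position'][2],'f',s['ft_force'],'g',s['grip_width']);
    R=Ro.from_rotvec(s['tool_rot']).as_matrix();print(R);print('q',s['joint_positions'])
E
python3 - <<'E'
from mv import *
here()
for m in('A','A-'):
  pass
import mv
for sgn in(1,-1):
    pos,R=goal(-.066,.155,.26,'A')
    if sgn<0: R=R@np.diag([-1,-1,1])
    print(sgn,*delta(pos,R))
pos,R=goal(-.066,.155,.26,'B');print('B',*delta(pos,R)); print('B-',*delta(pos,R@np.diag([-1,-1,1])))
E
```

```text
t 0.1 F [-0.4872 -0.4884] z 0.22157968226205282 f [ 0.6195  0.6192 -0.1504] g 1.002602312318296
[[ 0.932   0.3624 -0.0007]
 [ 0.3624 -0.932   0.0015]
 [-0.0001 -0.0017 -1.    ]]
q [ 1.2141  0.3218 -0.0701  1.4515  0.0226  1.3708 -0.0569]
1 [ 0.5342 -0.5533 -0.0375] [-0.0015 -0.0011 -1.3825]
-1 [ 0.5342 -0.5533 -0.0375] [-0.0011  0.0016  1.759 ]
B [ 0.5342 -0.5533 -0.0375] [-0.0004 -0.0025 -2.9533]
B- [ 0.5342 -0.5533 -0.0375] [-0.0017  0.0003  0.1882]
```

Emit:
carry_out:
  commands:
    - {"tx": 0.02, "ty": -0.02, "tz": -0.04, "jaw": 0.5}
    - {"tx": 0.534, "ty": -0.553, "tz": -0.04, "rz": -1.38, "jaw": 0.5}
    - {"tx": 0.534, "ty": -0.553, "tz": -0.04, "rz": -1.38, "jaw": 0.5}
    - {"tx": 0.534, "ty": -0.553, "tz": -0.04, "rz": -1.38, "jaw": 0.5}
    - {"tx": 0.534, "ty": -0.553, "tz": -0.04, "rz": -1.38, "jaw": 0.5}
    - {"tx": 0.534, "ty": -0.553, "tz": -0.04, "rz": -1.38, "jaw": 0.5}
    - {"tx": 0.534, "ty": -0.553, "tz": -0.04, "rz": -1.38, "jaw": 0.5}
    - {"tx": 0.534, "ty": -0.553, "tz": -0.04, "rz": -1.38, "jaw": 0.5}
    - {"tx": 0.534, "ty": -0.553, "tz": -0.04, "rz": -1.38, "jaw": 0.5}
    - {"tx": 0.534, "ty": -0.553, "tz": -0.04, "rz": -1.38, "jaw": 0.5}
    - {"tx": 0.534, "ty": -0.553, "tz": -0.04, "rz": -1.38, "jaw": 0.5}
    - {"tx": 0.534, "ty": -0.553, "tz": -0.04, "rz": -1.38, "jaw": 0.5}

```text
invalid input
```

```bash
python3 - <<'E'
from mv import *
here()
print(*delta(*goal(-.066,.155,.26,'A')))
E
```

```text
t 0.1 F [-0.4872 -0.4884] z 0.22157968226205282 f [ 0.6195  0.6192 -0.1504] g 1.002602312318296
[[ 0.932   0.3624 -0.0007]
 [ 0.3624 -0.932   0.0015]
 [-0.0001 -0.0017 -1.    ]]
q [ 1.2141  0.3218 -0.0701  1.4515  0.0226  1.3708 -0.0569]
[ 0.5342 -0.5533 -0.0375] [-0.0015 -0.0011 -1.3825]
```

Emit:
carry_out:
  commands:
    - {"tx": 0.02, "ty": -0.02, "tz": -0.04, "rx": 0, "ry": 0, "rz": 0, "jaw": 0.5}
  grip_force: 20

```text
time: 0.22
position: [0.244, -0.5791, 0.258]
tool_rot: [-3.081, -0.572, 0.005]
ft_force: [0.5, -0.6, 0.4]
grip_width: 0.949
```

Emit:
carry_out:
  commands:
    - {"tx": 0.514, "ty": -0.533, "tz": 0, "rx": 0, "ry": 0, "rz": -1.38, "jaw": 0.5}
    - {"tx": 0.514, "ty": -0.533, "tz": 0, "rx": 0, "ry": 0, "rz": -1.38, "jaw": 0.5}
    - {"tx": 0.514, "ty": -0.533, "tz": 0, "rx": 0, "ry": 0, "rz": -1.38, "jaw": 0.5}
    - {"tx": 0.514, "ty": -0.533, "tz": 0, "rx": 0, "ry": 0, "rz": -1.38, "jaw": 0.5}
    - {"tx": 0.514, "ty": -0.533, "tz": 0, "rx": 0, "ry": 0, "rz": -1.38, "jaw": 0.5}
    - {"tx": 0.514, "ty": -0.533, "tz": 0, "rx": 0, "ry": 0, "rz": -1.38, "jaw": 0.5}
    - {"tx": 0.514, "ty": -0.533, "tz": 0, "rx": 0, "ry": 0, "rz": -1.38, "jaw": 0.5}
    - {"tx": 0.514, "ty": -0.533, "tz": 0, "rx": 0, "ry": 0, "rz": -1.38, "jaw": 0.5}
    - {"tx": 0.514, "ty": -0.533, "tz": 0, "rx": 0, "ry": 0, "rz": -1.38, "jaw": 0.5}
    - {"tx": 0.514, "ty": -0.533, "tz": 0, "rx": 0, "ry": 0, "rz": -1.38, "jaw": 0.5}
    - {"tx": 0.514, "ty": -0.533, "tz": 0, "rx": 0, "ry": 0, "rz": -1.38, "jaw": 0.5}
    - {"tx": 0.514, "ty": -0.533, "tz": 0, "rx": 0, "ry": 0, "rz": -1.38, "jaw": 0.5}

```text
time: 1.72
position: [0.5331, 0.1054, 0.2625]
tool_rot: [2.012, 2.413, 0.0]
ft_force: [-0.5, -1.3, 0.5]
grip_width: 0.497
```

```bash
python3 - <<'E'
from mv import *
here()
save('wrist','w1.png')
print(*delta(*goal(-.066,.155,.26,'A')))
E
```

```text
t 1.725 F [-0.0653  0.1564] z 0.26247925359013197 f [-0.5128 -1.2933  0.485 ] g 0.49706959332882206
[[-0.1798  0.9837  0.0003]
 [ 0.9837  0.1798 -0.    ]
 [-0.0001  0.0003 -1.    ]]
q [ 0.5225  0.142  -0.8368  1.6333  0.1067  1.4134 -0.1452]
[-0.0093 -0.0031  0.0023] [ 0.0029 -0.0069  0.0061]
```

View pics/w1.png

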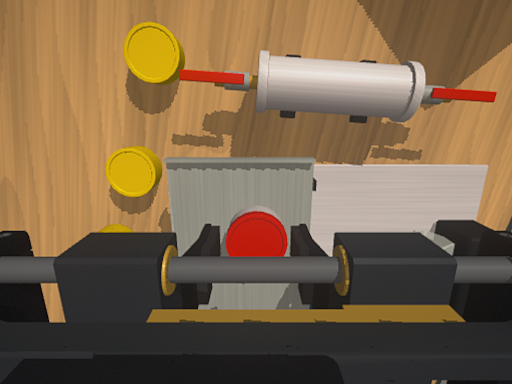

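The wrist view shows the red lid centred at about (257,238) between the two fingers, with the shelf's left end at v≈163 and the sampler beyond it.

```bash
python3 - <<'E'
from mv import *
here()
for uv,z in(((257,238),.134),((166,163),.108),((314,161),.108)):print(F(ray('wrist',uv,z),P))
print(*delta(*goal(-.066,.155,.12,'A')))
E
```

```text
t 1.775 F [-0.063   0.1643] z 0.26234159053140843 f [0.944  5.1772 1.1092] g 0.501048237056754
[[-0.1876  0.9822  0.0015]
 [ 0.9822  0.1876  0.0073]
 [ 0.0069  0.0029 -1.    ]]
q [ 0.5168  0.1472 -0.8439  1.6302  0.1047  1.4103 -0.1494]
[-0.0597  0.1086]
[-0.162   0.1874]
[0.0036 0.1907]
[-0.0102 -0.0035  0.1423] [ 0.0029 -0.0069  0.0061]
```

Emit:
carry_out:
  commands:
    - {"tx": -0.007, "ty": -0.0035, "tz": 0.04, "rx": 0.003, "ry": -0.007, "rz": 0.006, "jaw": 0.5}
    - {"tx": -0.007, "ty": -0.0035, "tz": 0.09, "rx": 0.003, "ry": -0.007, "rz": 0.006, "jaw": 0.5}
    - {"tx": -0.007, "ty": -0.0035, "tz": 0.125, "rx": 0.003, "ry": -0.007, "rz": 0.006, "jaw": 0.5}
    - {"tx": -0.007, "ty": -0.0035, "tz": 0.142, "rx": 0.003, "ry": -0.007, "rz": 0.006, "jaw": 0.5}
    - {"tx": -0.007, "ty": -0.0035, "tz": 0.142, "rx": 0.003, "ry": -0.007, "rz": 0.006, "jaw": 0.5}
    - {"tx": -0.007, "ty": -0.0035, "tz": 0.142, "rx": 0.003, "ry": -0.007, "rz": 0.006, "jaw": 0.5}

```text
time: 2.52
position: [0.5317, 0.0958, 0.122]
tool_rot: [2.017, 2.402, -0.008]
ft_force: [0.9, 0.9, 0.1]
grip_width: 0.498
```

```bash
python3 - <<'E'
from mv import *
here()
save('side','d1.png');save('wrist','w2.png')
here()
for n,uv in(('d1',0),):
  a=cv2.imread('pics/d1.png')[105:255,110:330];cv2.imwrite('pics/d1c.png',cv2.resize(a,None,fx=3.6,fy=3.6,interpolation=cv2.INTER_CUBIC))
E
```

```text
t 2.525 F [-0.0684  0.1472] z 0.12200705069733943 f [0.9365 0.8891 0.1081] g 0.4984192351206424
[[-0.173   0.9849  0.0007]
 [ 0.9849  0.173  -0.0072]
 [-0.0073 -0.0006 -1.    ]]
q [ 0.491   0.2506 -0.8127  1.8259  0.2063  1.1511 -0.2173]
t 2.625 F [-0.0683  0.1472] z 0.12212048489056586 f [0.0613 0.1248 0.4425] g 0.5010443310660309
[[-0.173   0.9849  0.0011]
 [ 0.9849  0.173  -0.0075]
 [-0.0075 -0.0002 -1.    ]]
q [ 0.491   0.2503 -0.8128  1.826   0.2064  1.1509 -0.2175]
```

View pics/d1c.png

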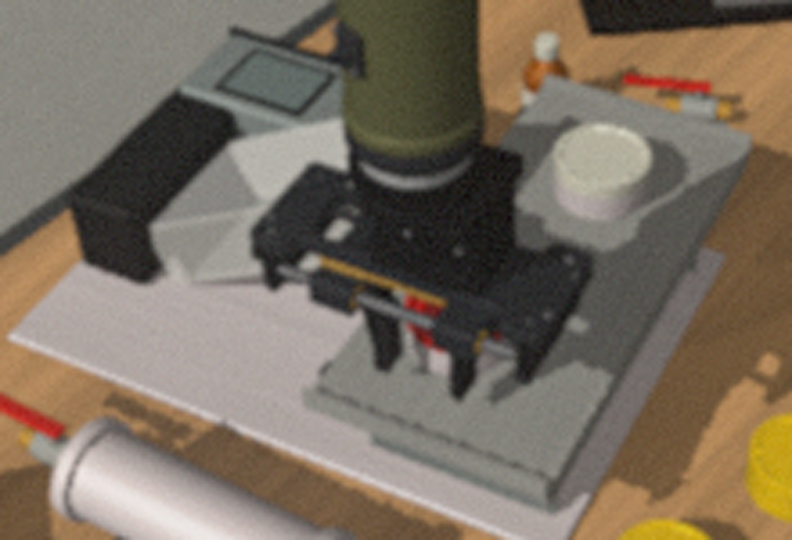

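View pics/w2.png

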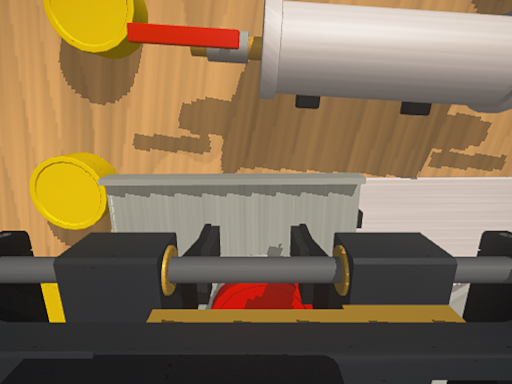

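The fingers stand to the left of the red can. The lid's middle column, about 258, matches the middle between the fingers, and the shelf corners are at (100,179) and (364,179). I'll push toward the gate line.

Emit:
carry_out:
  commands:
    - {"tx": -0.01, "ty": 0, "tz": -0.002, "rx": 0, "ry": 0, "rz": 0, "jaw": 0.5}
    - {"tx": -0.018, "ty": 0, "tz": -0.002, "rx": 0, "ry": 0, "rz": 0, "jaw": 0.5}
    - {"tx": -0.026, "ty": 0, "tz": -0.002, "rx": 0, "ry": 0, "rz": 0, "jaw": 0.5}
    - {"tx": -0.034, "ty": 0, "tz": -0.002, "rx": 0, "ry": 0, "rz": 0, "jaw": 0.5}
    - {"tx": -0.042, "ty": 0, "tz": -0.002, "rx": 0, "ry": 0, "rz": 0, "jaw": 0.5}
    - {"tx": -0.05, "ty": 0, "tz": -0.002, "rx": 0, "ry": 0, "rz": 0, "jaw": 0.5}
    - {"tx": -0.058, "ty": 0, "tz": -0.002, "rx": 0, "ry": 0, "rz": 0, "jaw": 0.5}
    - {"tx": -0.058, "ty": 0, "tz": -0.002, "rx": 0, "ry": 0, "rz": 0, "jaw": 0.5}

```text
time: 3.62
position: [0.5407, 0.0369, 0.1227]
tool_rot: [2.019, 2.401, -0.012]
ft_force: [0.8, -0.1, 0.7]
grip_width: 0.5
```

```bash
python3 - <<'E'
from mv import *
here()
save('side','d2.png');save('scene','s2.png')
a=cv2.imread('pics/d2.png')[105:255,110:330];cv2.imwrite('pics/d2c.png',cv2.resize(a,None,fx=3.6,fy=3.6,interpolation=cv2.INTER_CUBIC))
a=cv2.imread('pics/s2.png')[150:310,150:350];cv2.imwrite('pics/s2c.png',cv2.resize(a,None,fx=3.7,fy=3.7,interpolation=cv2.INTER_CUBIC))
E
```

```text
t 3.625 F [-0.0702  0.0877] z 0.12268914912413846 f [ 0.8421 -0.1156  0.7403] g 0.49956307636743214
[[-0.1716  0.9852 -0.0021]
 [ 0.9851  0.1716 -0.0086]
 [-0.0081 -0.0035 -1.    ]]
q [ 0.571   0.2485 -0.7801  1.8203  0.1991  1.154  -0.1033]
```

View pics/d2c.png

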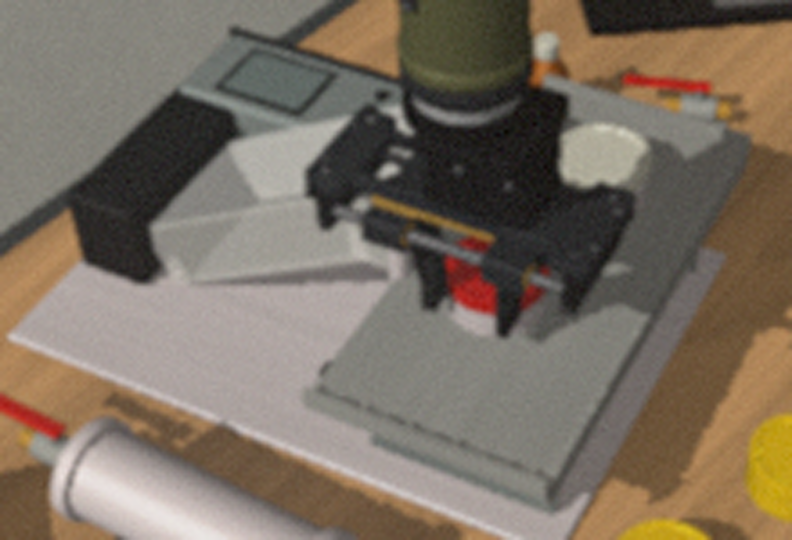

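View pics/s2c.png

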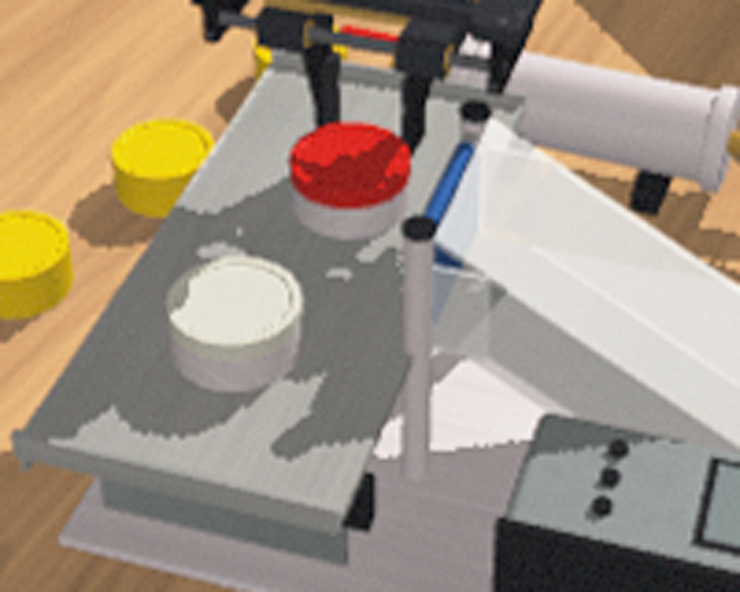

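The red can slid along between the fingers and is upright. Its lid is at crop (351,163) in the scene view, and the white can hasn't moved.

```bash
python3 - <<'E'
from mv import *
here()
print(F(ray('scene',S(351,163),.134),P), F(ray('scene',S(383,123),.134),P),F(ray('scene',S(234,302),.134),P))
E
```

```text
t 3.725 F [-0.0704  0.0883] z 0.12257019452430391 f [-0.271  -0.0734  0.6182] g 0.4993865122735411
[[-0.1725  0.985  -0.0024]
 [ 0.985   0.1724 -0.0085]
 [-0.008  -0.0039 -1.    ]]
q [ 0.5704  0.2485 -0.7807  1.8207  0.1991  1.1541 -0.1035]
[-0.0692  0.0448] [-0.0638  0.0882] [-0.0887 -0.0878]
```

Emit:
carry_out:
  commands:
    - {"tx": -0.008, "ty": 0, "tz": 0, "rx": 0, "ry": 0, "rz": 0, "jaw": 0.5}
    - {"tx": -0.016, "ty": 0, "tz": 0, "rx": 0, "ry": 0, "rz": 0, "jaw": 0.5}
    - {"tx": -0.024, "ty": 0, "tz": 0, "rx": 0, "ry": 0, "rz": 0, "jaw": 0.5}
    - {"tx": -0.032, "ty": 0, "tz": 0, "rx": 0, "ry": 0, "rz": 0, "jaw": 0.5}
    - {"tx": -0.04, "ty": 0, "tz": 0, "rx": 0, "ry": 0, "rz": 0, "jaw": 0.5}
    - {"tx": -0.048, "ty": 0, "tz": 0, "rx": 0, "ry": 0, "rz": 0, "jaw": 0.5}
    - {"tx": -0.048, "ty": 0, "tz": 0, "rx": 0, "ry": 0, "rz": 0, "jaw": 0.5}
    - {"tx": -0.048, "ty": 0, "tz": 0, "rx": 0, "ry": 0, "rz": 0, "jaw": 0.5}

```text
time: 4.72
position: [0.5492, -0.0089, 0.1235]
tool_rot: [2.018, 2.403, -0.011]
ft_force: [-0.2, 0.1, -0.1]
grip_width: 0.5
```

```bash
python3 - <<'E'
from mv import *
here()
save('side','d3.png');save('scene','s3.png')
here()
a=cv2.imread('pics/d3.png')[105:255,110:330];cv2.imwrite('pics/d3c.png',cv2.resize(a,None,fx=3.6,fy=3.6,interpolation=cv2.INTER_CUBIC))
a=cv2.imread('pics/s3.png')[150:310,150:350];cv2.imwrite('pics/s3c.png',cv2.resize(a,None,fx=3.7,fy=3.7,interpolation=cv2.INTER_CUBIC))
E
```

```text
t 4.725 F [-0.0702  0.0411] z 0.12345058438857051 f [-0.2323  0.1097 -0.0667] g 0.4997725430048549
[[-0.1731  0.9849 -0.0013]
 [ 0.9849  0.1731 -0.0077]
 [-0.0073 -0.0026 -1.    ]]
q [ 0.6278  0.2583 -0.7534  1.8043  0.2003  1.1566 -0.0167]
t 4.825 F [-0.0703  0.0414] z 0.12344510058528638 f [0.1195 0.6253 0.048 ] g 0.4970618059154871
[[-0.1736  0.9848 -0.0014]
 [ 0.9848  0.1735 -0.0077]
 [-0.0073 -0.0027 -1.    ]]
q [ 0.6275  0.2582 -0.7536  1.8045  0.2002  1.1566 -0.0168]
```

View pics/d3c.png

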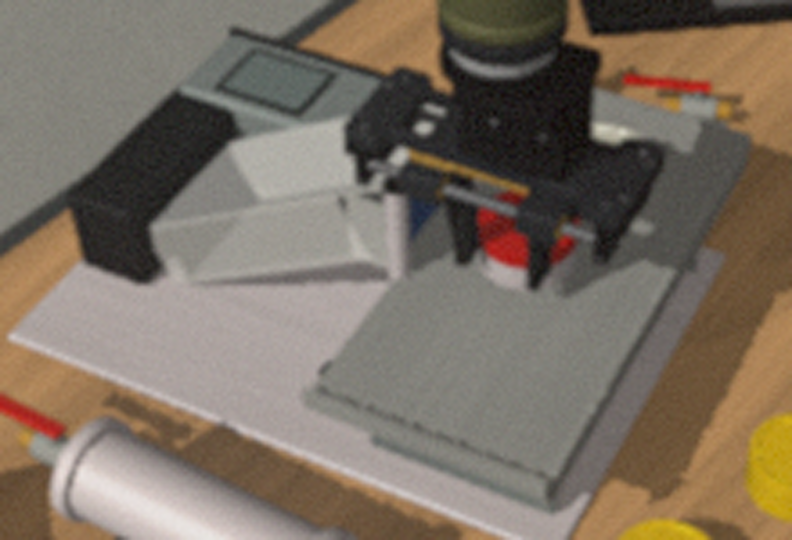

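View pics/s3c.png

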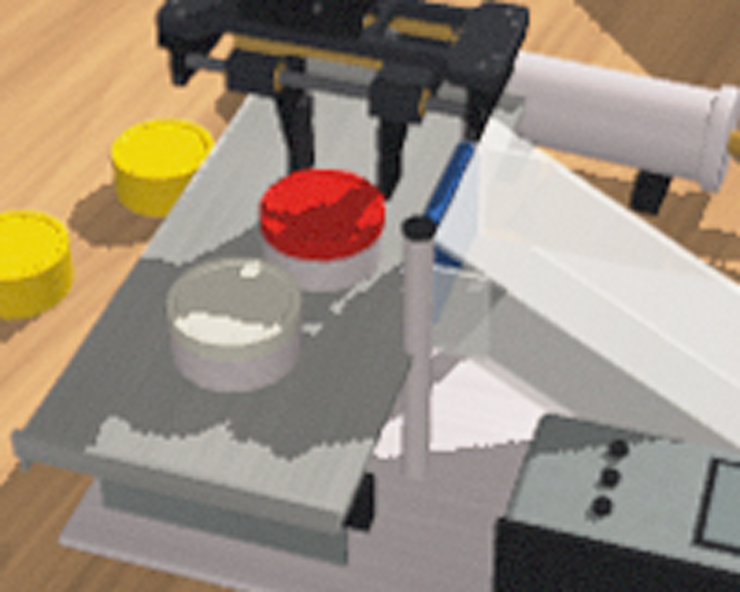

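The red lid is now at about (322,211) in the scene crop, close to the gate line, with a gap still left to the white can. I'll back off for a clear look.

Emit:
carry_out:
  commands:
    - {"tx": 0.02, "ty": 0, "tz": 0, "rx": 0, "ry": 0, "rz": 0, "jaw": 0.5}
    - {"tx": 0.06, "ty": 0, "tz": -0.03, "rx": 0, "ry": 0, "rz": 0, "jaw": 0.5}
    - {"tx": 0.1, "ty": -0.05, "tz": -0.08, "rx": 0, "ry": 0, "rz": 0, "jaw": 0.5}
    - {"tx": 0.1, "ty": -0.1, "tz": -0.12, "rx": 0, "ry": 0, "rz": 0, "jaw": 0.5}
    - {"tx": 0.1, "ty": -0.14, "tz": -0.12, "rx": 0, "ry": 0, "rz": 0.18, "jaw": 0.5}
    - {"tx": 0.1, "ty": -0.14, "tz": -0.12, "rx": 0, "ry": 0, "rz": 0.36, "jaw": 0.5}
    - {"tx": 0.1, "ty": -0.14, "tz": -0.12, "rx": 0, "ry": 0, "rz": 0.54, "jaw": 0.5}

```text
time: 5.7
position: [0.3932, 0.0676, 0.2429]
tool_rot: [2.587, 1.77, -0.009]
ft_force: [0.3, 0.1, -0.8]
grip_width: 0.5
```

```bash
python3 - <<'E'
from mv import *
here()
save('side','d4.png');save('scene','s4.png')
here()
a=cv2.imread('pics/d4.png')[105:255,110:330];cv2.imwrite('pics/d4c.png',cv2.resize(a,None,fx=3.6,fy=3.6,interpolation=cv2.INTER_CUBIC))
a=cv2.imread('pics/s4.png')[150:310,150:350];cv2.imwrite('pics/s4c.png',cv2.resize(a,None,fx=3.7,fy=3.7,interpolation=cv2.INTER_CUBIC))
E
```

```text
t 5.7 F [-0.2097  0.1447] z 0.24294946426576627 f [ 0.3108  0.0935 -0.8191] g 0.4998563973344622
[[ 0.3621  0.9321 -0.0009]
 [ 0.9321 -0.3621 -0.0093]
 [-0.009   0.0025 -1.    ]]
q [ 0.7108 -0.2924 -0.7795  1.9577 -0.1978  1.3995 -0.3832]
t 5.8 F [-0.2094  0.1447] z 0.24288078612071734 f [0.7261 0.4599 0.1223] g 0.49949924474921553
[[ 0.3565  0.9343 -0.0014]
 [ 0.9343 -0.3565 -0.0085]
 [-0.0085  0.0017 -1.    ]]
q [ 0.7107 -0.291  -0.7796  1.9571 -0.1976  1.3996 -0.3774]
```

View pics/d4c.png

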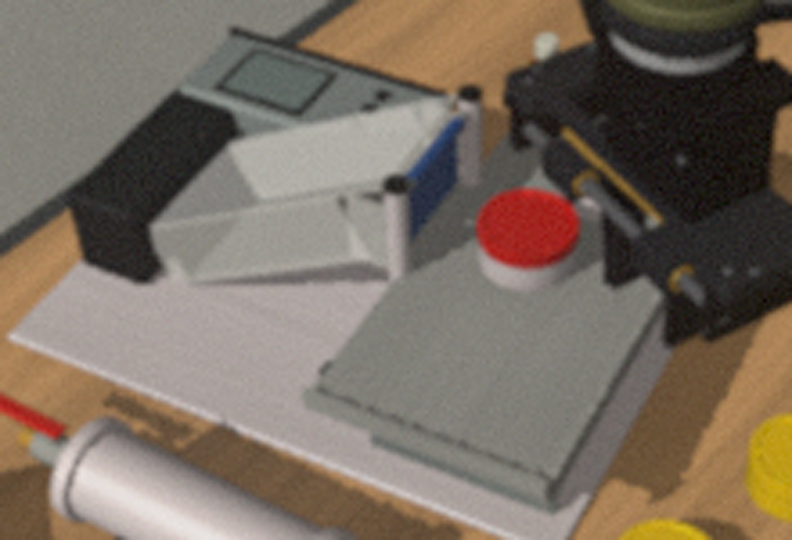

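View pics/s4c.png

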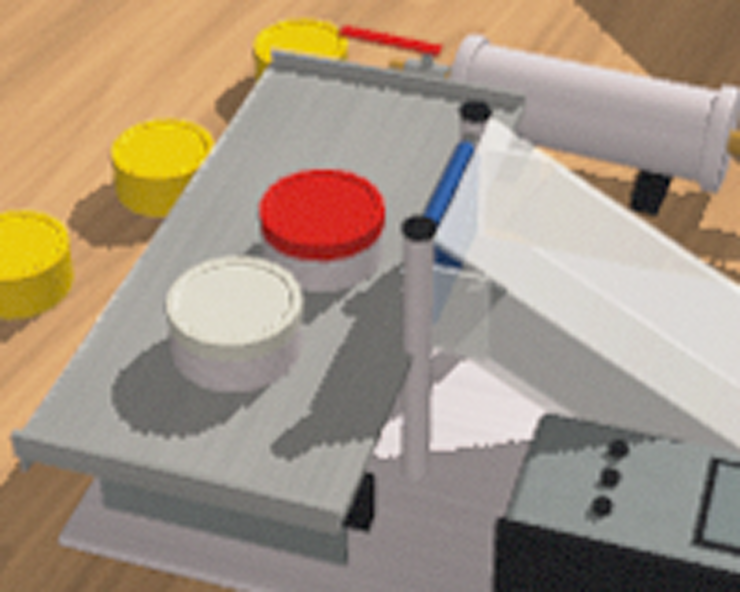

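```bash
python3 - <<'E'
from mv import *
for n,uv in(('side',D(528,228)),('scene',S(322,209))):print(F(ray(n,uv,.134),P))
L=np.radians(35)
p,R=goal(-.13,.002,.22,'B',L)
for k,Q in(('B',R),('B-',R@np.diag([-1,-1,1]))):print(k,p,*delta(p,Q))
E
```

```text
[-0.0747  0.0094]
[-0.071  -0.0006]
B [ 0.4975 -0.0582  0.22  ] [-0.0803  0.142   0.0238] [-0.6507 -0.3547 -2.0371]
B- [ 0.4975 -0.0582  0.22  ] [-0.0803  0.142   0.0238] [-0.3067  0.5628  0.9926]
```

Averaging the two views puts the red can at feeder (-73, +4.5) mm, which agrees with where the fingers touched it. Next I'll turn to the leaning pose behind it.

Emit:
carry_out:
  commands:
    - {"tx": -0.02, "ty": 0.035, "tz": 0.0, "rx": -0.05, "ry": 0.09, "rz": 0.165, "jaw": 0.5}
    - {"tx": -0.04, "ty": 0.07, "tz": 0.0, "rx": -0.1, "ry": 0.19, "rz": 0.33, "jaw": 0.5}
    - {"tx": -0.08, "ty": 0.142, "tz": 0.0, "rx": -0.307, "ry": 0.563, "rz": 0.993, "jaw": 0.5}
    - {"tx": -0.08, "ty": 0.142, "tz": 0.0, "rx": -0.307, "ry": 0.563, "rz": 0.993, "jaw": 0.5}
    - {"tx": -0.08, "ty": 0.142, "tz": 0.0, "rx": -0.307, "ry": 0.563, "rz": 0.993, "jaw": 0.5}
    - {"tx": -0.08, "ty": 0.142, "tz": 0.0, "rx": -0.307, "ry": 0.563, "rz": 0.993, "jaw": 0.5}
    - {"tx": -0.08, "ty": 0.142, "tz": 0.0, "rx": -0.307, "ry": 0.563, "rz": 0.993, "jaw": 0.5}
    - {"tx": -0.08, "ty": 0.142, "tz": 0.0, "rx": -0.307, "ry": 0.563, "rz": 0.993, "jaw": 0.5}
    - {"tx": -0.08, "ty": 0.142, "tz": 0.0, "rx": -0.307, "ry": 0.563, "rz": 0.993, "jaw": 0.5}
    - {"tx": -0.08, "ty": 0.142, "tz": 0.0, "rx": -0.307, "ry": 0.563, "rz": 0.993, "jaw": 0.5}

```text
time: 7.05
position: [0.5164, -0.0626, 0.2093]
tool_rot: [-2.927, -0.28, -0.844]
ft_force: [-1.0, -2.1, 1.1]
grip_width: 0.5
```

```bash
python3 - <<'E'
from mv import *
here()
L=np.radians(35)
p,R=goal(-.13,.002,.22,'B',L);Q=R@np.diag([-1,-1,1]);print(*delta(p,Q))
E
```

```text
t 7.05 F [-0.1123 -0.0057] z 0.20927378158398083 f [-0.9948 -2.1013  1.1207] g 0.4998608325487614
[[ 0.8313  0.1972  0.5196]
 [ 0.1519 -0.98    0.1289]
 [ 0.5346 -0.0282 -0.8446]]
q [ 0.3695 -0.3009 -0.1006  2.2201 -0.433   0.7612 -0.8683]
[-0.0093 -0.0083 -0.0183] [-0.0324  0.0468 -0.0023]
```

Emit:
carry_out:
  commands:
    - {"tx": 0.0, "ty": -0.007, "tz": 0.0, "rx": -0.03, "ry": -0.1, "rz": 0, "jaw": 0.5}
    - {"tx": 0.0, "ty": -0.007, "tz": 0.0, "rx": -0.03, "ry": -0.2, "rz": 0, "jaw": 0.5}
    - {"tx": 0.0, "ty": -0.007, "tz": 0.0, "rx": -0.03, "ry": -0.2, "rz": 0, "jaw": 0.5}

```text
time: 7.42
position: [0.5179, -0.0507, 0.2118]
tool_rot: [-3.03, -0.295, -0.566]
ft_force: [0.7, 0.1, -0.2]
grip_width: 0.502
```

```bash
python3 - <<'E'
from mv import *
here()
L=np.radians(22)
for z in (.2,.118):
  p,R=goal(-.12,.001,z,'B',L);Q=R@np.diag([-1,-1,1]);print(*delta(p,Q))
E
```

```text
t 7.425 F [-0.1086  0.0057] z 0.21181086631398524 f [ 0.7381  0.0631 -0.1704] g 0.5021468146020588
[[ 0.915   0.1944  0.3535]
 [ 0.178  -0.9809  0.0787]
 [ 0.3621 -0.0091 -0.9321]]
q [ 0.3761 -0.2002 -0.2112  2.0694 -0.2207  0.9323 -1.1133]
[-0.015   0.0046  0.0068] [-0.0133  0.0135  0.0088]
[-0.0447  0.0054  0.0832] [-0.0133  0.0135  0.0088]
```

Emit:
carry_out:
  commands:
    - {"tx": -0.015, "ty": 0.0045, "tz": 0.007, "rx": -0.013, "ry": 0.013, "rz": 0.009, "jaw": 0.5}
    - {"tx": -0.015, "ty": 0.0045, "tz": 0.007, "rx": -0.013, "ry": 0.013, "rz": 0.009, "jaw": 0.5}
    - {"tx": -0.025, "ty": 0.0045, "tz": 0.033, "rx": -0.013, "ry": 0.013, "rz": 0.009, "jaw": 0.5}
    - {"tx": -0.025, "ty": 0.0045, "tz": 0.033, "rx": -0.013, "ry": 0.013, "rz": 0.009, "jaw": 0.5}

```text
time: 7.92
position: [0.5044, -0.058, 0.1694]
tool_rot: [-3.038, -0.27, -0.582]
ft_force: [-0.5, 0.2, 0.3]
grip_width: 0.502
```

```bash
python3 - <<'E'
from mv import *
here()
L=np.radians(22)
p,R=goal(-.122,.001,.118,'B',L);Q=R@np.diag([-1,-1,1]);print(*delta(p,Q))
E
```

```text
t 7.925 F [-0.1232  0.001 ] z 0.1694157814392574 f [-0.54    0.1988  0.3163] g 0.502442288997118
[[ 0.9147  0.1768  0.3635]
 [ 0.1633 -0.9842  0.068 ]
 [ 0.3698 -0.0029 -0.9291]]
q [ 0.3794 -0.2013 -0.2039  2.1608 -0.2308  0.8332 -1.0954]
[-0.0179  0.0001  0.0482] [-0.0009  0.0052 -0.0056]
```

Emit:
carry_out:
  commands:
    - {"tx": -0.009, "ty": 0, "tz": 0.024, "rx": 0, "ry": 0, "rz": 0, "jaw": 0.5}
    - {"tx": -0.014, "ty": 0, "tz": 0.038, "rx": 0, "ry": 0, "rz": -0.005, "jaw": 0.5}
    - {"tx": -0.018, "ty": 0, "tz": 0.048, "rx": 0, "ry": 0.005, "rz": -0.005, "jaw": 0.5}
    - {"tx": -0.018, "ty": 0, "tz": 0.048, "rx": 0, "ry": 0.005, "rz": -0.005, "jaw": 0.5}

```text
time: 8.43
position: [0.5067, -0.0582, 0.1196]
tool_rot: [-3.037, -0.276, -0.594]
ft_force: [-0.1, -0.2, -0.2]
grip_width: 0.498
```

```bash
python3 - <<'E'
from mv import *
here()
save('side','d5.png');save('scene','s5.png')
L=np.radians(22)
p,R=goal(-.06,.001,.118,'B',L);Q=R@np.diag([-1,-1,1]);print(*delta(p,Q))
L=np.radians(33)
p,R=goal(-.06,.001,.116,'B',L);Q=R@np.diag([-1,-1,1]);print(*delta(p,Q))
a=cv2.imread('pics/d5.png')[105:255,110:330];cv2.imwrite('pics/d5c.png',cv2.resize(a,None,fx=3.6,fy=3.6,interpolation=cv2.INTER_CUBIC))
a=cv2.imread('pics/s5.png')[150:310,150:350];cv2.imwrite('pics/s5c.png',cv2.resize(a,None,fx=3.7,fy=3.7,interpolation=cv2.INTER_CUBIC))
E
```

```text
t 8.425 F [-0.1209  0.0004] z 0.11955337161990783 f [-0.073  -0.1554 -0.1785] g 0.4980622898058067
[[ 0.9112  0.1803  0.3704]
 [ 0.167  -0.9836  0.0679]
 [ 0.3766 -0.     -0.9264]]
q [ 0.3732 -0.1423 -0.2069  2.2231 -0.2427  0.7062 -1.0694]
[ 0.0545 -0.0011  0.0253] [ 0.0014 -0.0041 -0.0009]
[ 0.0538 -0.0011  0.0272] [ 0.0015  0.1879 -0.0008]
```

View pics/d5c.png

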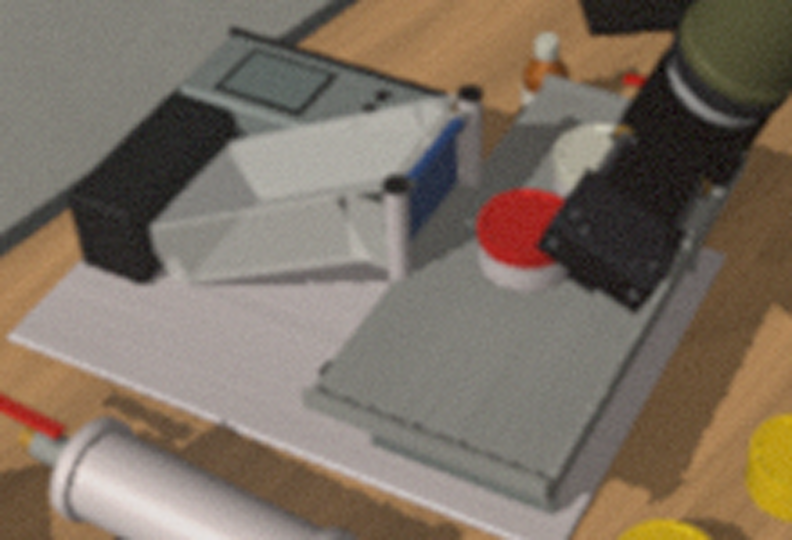

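View pics/s5c.png

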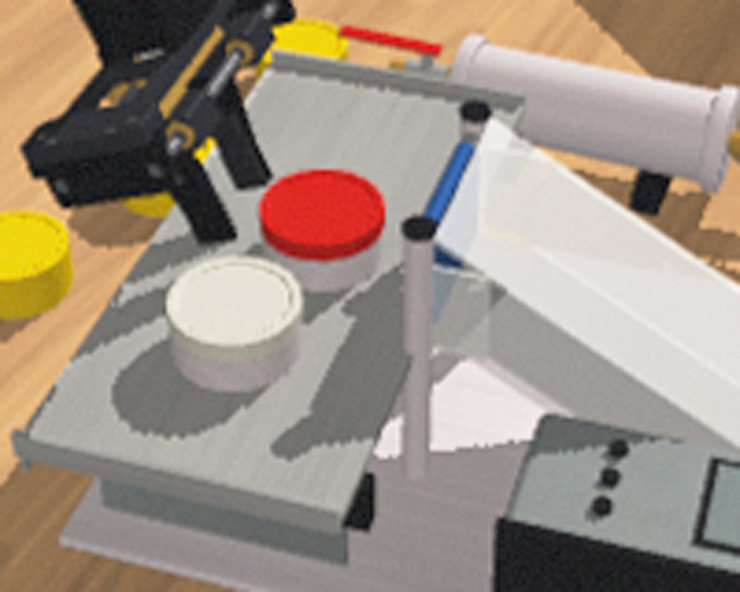

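The open fingers sit squarely behind the red can. Their right side clears the white can, and the flap hangs shut. I'll push on, leaning further as I go.

Emit:
carry_out:
  commands:
    - {"tx": 0.0067, "ty": -0.001, "tz": 0.0034, "rx": 0, "ry": 0.02, "rz": 0, "jaw": 0.5}
    - {"tx": 0.0134, "ty": -0.001, "tz": 0.0068, "rx": 0, "ry": 0.047, "rz": 0, "jaw": 0.5}
    - {"tx": 0.0202, "ty": -0.001, "tz": 0.0102, "rx": 0, "ry": 0.07, "rz": 0, "jaw": 0.5}
    - {"tx": 0.027, "ty": -0.001, "tz": 0.0136, "rx": 0, "ry": 0.094, "rz": 0, "jaw": 0.5}
    - {"tx": 0.0336, "ty": -0.001, "tz": 0.017, "rx": 0, "ry": 0.118, "rz": 0, "jaw": 0.5}
    - {"tx": 0.0404, "ty": -0.001, "tz": 0.0204, "rx": 0, "ry": 0.14, "rz": 0, "jaw": 0.5}
    - {"tx": 0.047, "ty": -0.001, "tz": 0.0238, "rx": 0, "ry": 0.165, "rz": 0, "jaw": 0.5}
    - {"tx": 0.0538, "ty": -0.001, "tz": 0.0272, "rx": 0, "ry": 0.188, "rz": 0, "jaw": 0.5}
    - {"tx": 0.0538, "ty": -0.001, "tz": 0.0272, "rx": 0, "ry": 0.188, "rz": 0, "jaw": 0.5}

```text
time: 9.65
position: [0.5662, -0.0463, 0.1148]
tool_rot: [-2.952, -0.268, -0.873]
ft_force: [-0.2, -0.3, 0.5]
grip_width: 0.504
```

```bash
python3 - <<'E'
from mv import *
here()
save('side','d6.png');save('scene','s6.png')
here()
L=np.radians(35)
for x in(-.035,.012):
  p,R=goal(x,.001,.116,'B',L);Q=R@np.diag([-1,-1,1]);print(*delta(p,Q))
a=cv2.imread('pics/d6.png')[105:255,110:330];cv2.imwrite('pics/d6c.png',cv2.resize(a,None,fx=3.6,fy=3.6,interpolation=cv2.INTER_CUBIC))
a=cv2.imread('pics/s6.png')[150:310,150:350];cv2.imwrite('pics/s6c.png',cv2.resize(a,None,fx=3.7,fy=3.7,interpolation=cv2.INTER_CUBIC))
E
```

```text
t 9.65 F [-0.0603  0.0012] z 0.11481639425015233 f [-0.2346 -0.2845  0.4601] g 0.5035937879997716
[[ 0.8254  0.1802  0.5351]
 [ 0.1513 -0.9836  0.0978]
 [ 0.544   0.0003 -0.8391]]
q [ 0.3291 -0.0922 -0.1724  2.2652 -0.4537  0.4578 -0.8794]
t 9.75 F [-0.0604  0.0012] z 0.11510303426889444 f [-0.3918 -1.5292  0.1892] g 0.5012162914039994
[[ 0.8254  0.1804  0.5349]
 [ 0.1517 -0.9836  0.0976]
 [ 0.5438  0.0006 -0.8392]]
q [ 0.3294 -0.0927 -0.1726  2.2649 -0.4528  0.4586 -0.88  ]
[0.0218 0.0002 0.013 ] [ 0.0011  0.0359 -0.0007]
[0.0612 0.0001 0.0386] [ 0.0011  0.0359 -0.0007]
```

View pics/d6c.png

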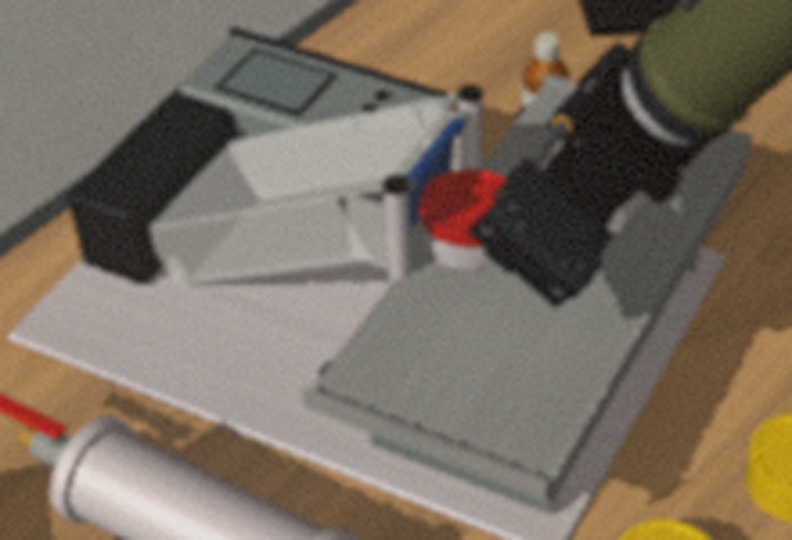

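View pics/s6c.png

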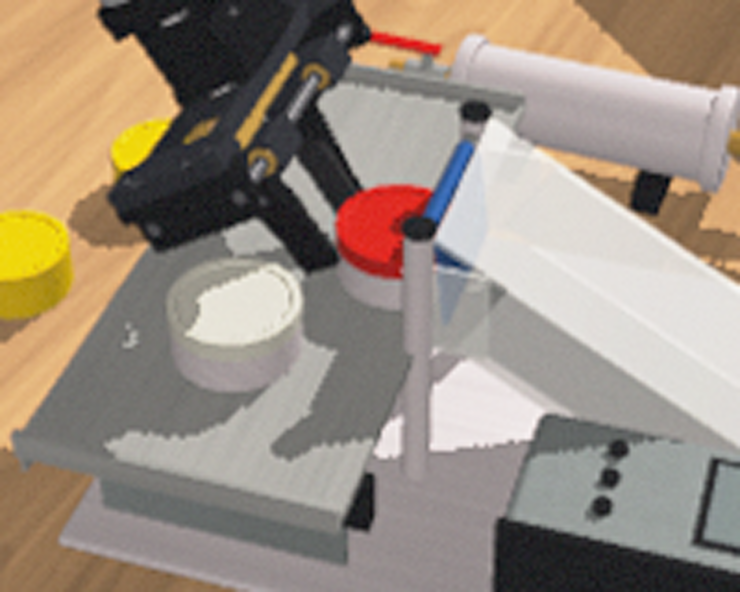

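Emit:
carry_out:
  commands:
    - {"tx": 0.0068, "ty": 0, "tz": 0.0038, "rx": 0, "ry": 0.01, "rz": 0, "jaw": 0.5}
    - {"tx": 0.0136, "ty": 0, "tz": 0.008, "rx": 0, "ry": 0.02, "rz": 0, "jaw": 0.5}
    - {"tx": 0.0204, "ty": 0, "tz": 0.012, "rx": 0, "ry": 0.036, "rz": 0, "jaw": 0.5}
    - {"tx": 0.0272, "ty": 0, "tz": 0.016, "rx": 0, "ry": 0.036, "rz": 0, "jaw": 0.5}
    - {"tx": 0.034, "ty": 0, "tz": 0.021, "rx": 0, "ry": 0.036, "rz": 0, "jaw": 0.5}
    - {"tx": 0.034, "ty": 0, "tz": 0.021, "rx": 0, "ry": 0.036, "rz": 0, "jaw": 0.5}

```text
time: 10.5
position: [0.6065, -0.0391, 0.1166]
tool_rot: [-2.933, -0.268, -0.927]
ft_force: [0.2, 0.7, 0.2]
grip_width: 0.496
```

```bash
python3 - <<'E'
from mv import *
here()
save('side','d7.png');save('scene','s7.png')
L=np.radians(35)
for x in(.004,.014):
  p,R=goal(x,.001,.115,'B',L);Q=R@np.diag([-1,-1,1]);print(*delta(p,Q))
print('can before',F(ray('scene',S(393,230),.134),P))
a=cv2.imread('pics/d7.png')[105:255,110:330];cv2.imwrite('pics/d7c.png',cv2.resize(a,None,fx=3.6,fy=3.6,interpolation=cv2.INTER_CUBIC))
a=cv2.imread('pics/s7.png')[150:310,150:350];cv2.imwrite('pics/s7c.png',cv2.resize(a,None,fx=3.7,fy=3.7,interpolation=cv2.INTER_CUBIC))
E
```

```text
t 10.5 F [-0.0194  0.0011] z 0.11662532404463818 f [0.1589 0.6592 0.158 ] g 0.49602207554764904
[[ 0.8048  0.1807  0.5653]
 [ 0.1484 -0.9835  0.1031]
 [ 0.5746  0.0009 -0.8184]]
q [ 0.3106 -0.0208 -0.1826  2.2127 -0.474   0.3995 -0.8747]
[ 0.0189 -0.      0.015 ] [ 0.0013 -0.0007 -0.0005]
[ 0.0271 -0.      0.0207] [ 0.0013 -0.0007 -0.0005]
can before [-0.0282 -0.0065]
```

View pics/d7c.png

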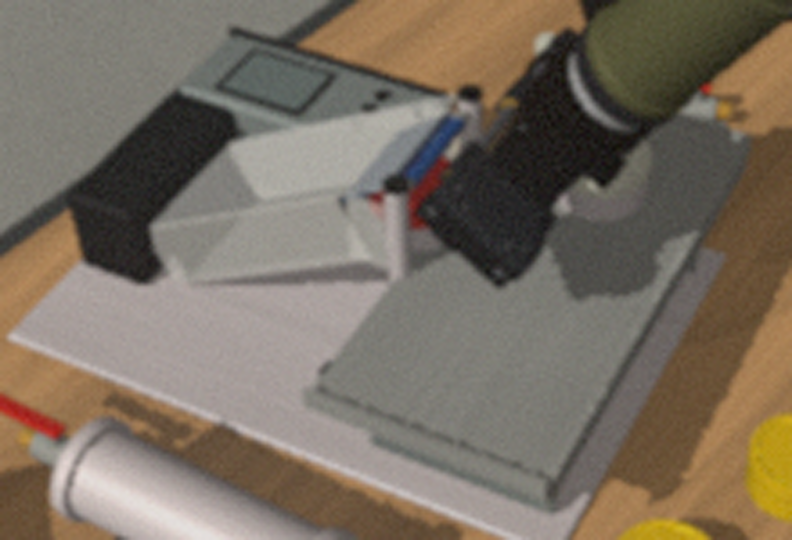

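View pics/s7c.png

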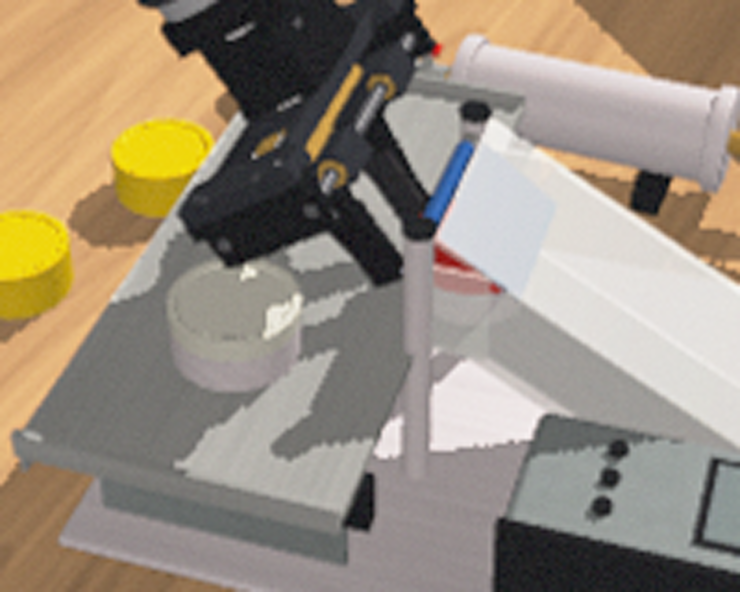

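The flap is swung up over the red can, which stands in the gate. The rod and posts are clear, so I'll push past the sill.

Emit:
carry_out:
  commands:
    - {"tx": 0.007, "ty": 0, "tz": 0.0055, "rx": 0, "ry": 0, "rz": 0, "jaw": 0.5}
    - {"tx": 0.0135, "ty": 0, "tz": 0.0105, "rx": 0, "ry": 0, "rz": 0, "jaw": 0.5}
    - {"tx": 0.0205, "ty": 0, "tz": 0.0157, "rx": 0, "ry": 0, "rz": 0, "jaw": 0.5}
    - {"tx": 0.027, "ty": 0, "tz": 0.0207, "rx": 0, "ry": 0, "rz": 0, "jaw": 0.5}
    - {"tx": 0.027, "ty": 0, "tz": 0.0207, "rx": 0, "ry": 0, "rz": 0, "jaw": 0.5}
    - {"tx": 0.027, "ty": 0, "tz": 0.0207, "rx": 0, "ry": 0, "rz": 0, "jaw": 0.5}

```text
time: 11.35
position: [0.6385, -0.0331, 0.1143]
tool_rot: [-2.934, -0.267, -0.924]
ft_force: [-1.0, -0.8, 0.4]
grip_width: 0.498
```

```bash
python3 - <<'E'
from mv import *
here()
save('side','d8.png');save('scene','s8.png')
L=np.radians(35)
for x in(-.06,):
  p,R=goal(x,.001,.116,'B',L);Q=R@np.diag([-1,-1,1]);print(*delta(p,Q))
a=cv2.imread('pics/d8.png')[105:255,110:330];cv2.imwrite('pics/d8c.png',cv2.resize(a,None,fx=3.6,fy=3.6,interpolation=cv2.INTER_CUBIC))
a=cv2.imread('pics/s8.png')[150:310,200:400];cv2.imwrite('pics/s8c.png',cv2.resize(a,None,fx=3.7,fy=3.7,interpolation=cv2.INTER_CUBIC))
E
```

```text
t 11.35 F [0.0133 0.0011] z 0.11428849383161972 f [-1.048  -0.7858  0.4019] g 0.4980792692858355
[[ 0.8059  0.1804  0.5639]
 [ 0.148  -0.9836  0.1031]
 [ 0.5732  0.0004 -0.8194]]
q [ 0.2928  0.0491 -0.1931  2.1474 -0.4144  0.3848 -0.9457]
[-0.059   0.0001 -0.0432] [ 0.0012  0.0002 -0.0008]
```

View pics/d8c.png

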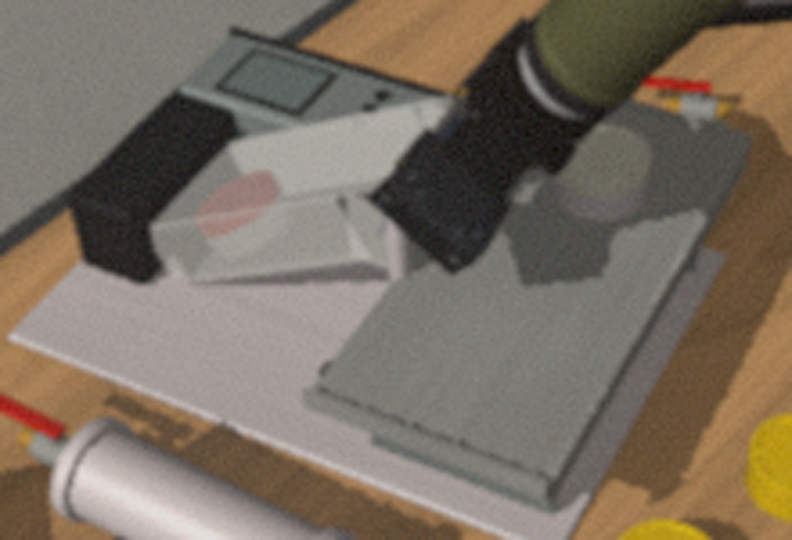

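View pics/s8c.png

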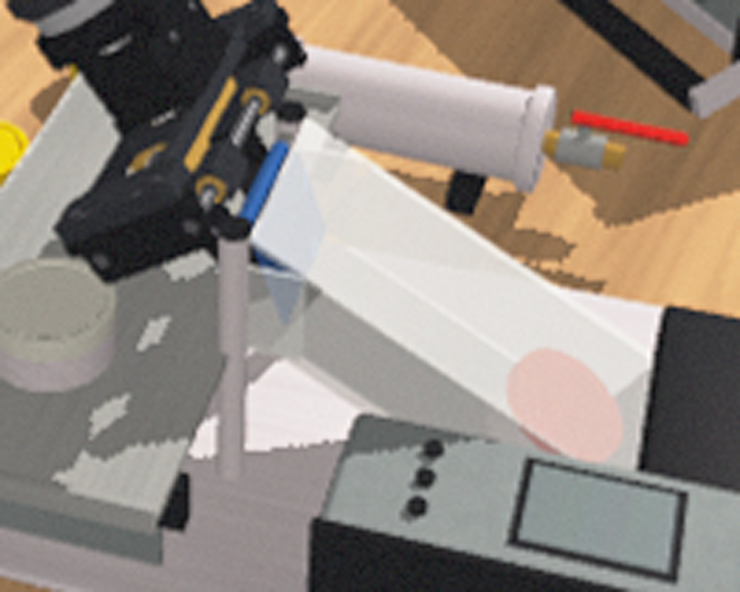

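The red can has run down: the pink lid shows under the hood at the foot of the chute. I'll draw the fingers straight back out, level.

Emit:
carry_out:
  commands:
    - {"tx": -0.012, "ty": 0, "tz": -0.009, "rx": 0, "ry": 0, "rz": 0, "jaw": 0.5}
    - {"tx": -0.024, "ty": 0, "tz": -0.0175, "rx": 0, "ry": 0, "rz": 0, "jaw": 0.5}
    - {"tx": -0.036, "ty": 0, "tz": -0.026, "rx": 0, "ry": 0, "rz": 0, "jaw": 0.5}
    - {"tx": -0.048, "ty": 0, "tz": -0.035, "rx": 0, "ry": 0, "rz": 0, "jaw": 0.5}
    - {"tx": -0.059, "ty": 0, "tz": -0.043, "rx": 0, "ry": 0, "rz": 0, "jaw": 0.5}
    - {"tx": -0.055, "ty": 0, "tz": -0.07, "rx": 0, "ry": -0.1, "rz": 0, "jaw": 0.5}
    - {"tx": -0.045, "ty": 0, "tz": -0.11, "rx": 0, "ry": -0.2, "rz": 0, "jaw": 0.5}
    - {"tx": -0.03, "ty": 0, "tz": -0.14, "rx": 0, "ry": -0.3, "rz": 0, "jaw": 0.5}
    - {"tx": -0.02, "ty": 0, "tz": -0.16, "rx": 0, "ry": -0.3, "rz": 0, "jaw": 0.5}
    - {"tx": -0.02, "ty": 0, "tz": -0.16, "rx": 0, "ry": -0.3, "rz": 0, "jaw": 0.5}

```text
time: 12.7
position: [0.5333, -0.0528, 0.2363]
tool_rot: [-3.064, -0.279, -0.487]
ft_force: [0.2, -0.1, -0.7]
grip_width: 0.498
```

```bash
python3 - <<'E'
from mv import *
here()
save('side','d9.png');save('scene','s9.png')
a=cv2.imread('pics/d9.png')[105:255,110:330];cv2.imwrite('pics/d9c.png',cv2.resize(a,None,fx=3.6,fy=3.6,interpolation=cv2.INTER_CUBIC))
a=cv2.imread('pics/s9.png')[150:310,200:400];cv2.imwrite('pics/s9c.png',cv2.resize(a,None,fx=3.7,fy=3.7,interpolation=cv2.INTER_CUBIC))
E
```

```text
t 12.7 F [-0.0939  0.0008] z 0.2363322410394802 f [ 0.2006 -0.0948 -0.6978] g 0.49762842298833054
[[ 0.9351  0.1803  0.305 ]
 [ 0.172  -0.9836  0.0539]
 [ 0.3097  0.0021 -0.9508]]
q [ 0.3868 -0.1478 -0.2506  1.9617 -0.1528  1.0267 -1.1962]
```

View pics/d9c.png

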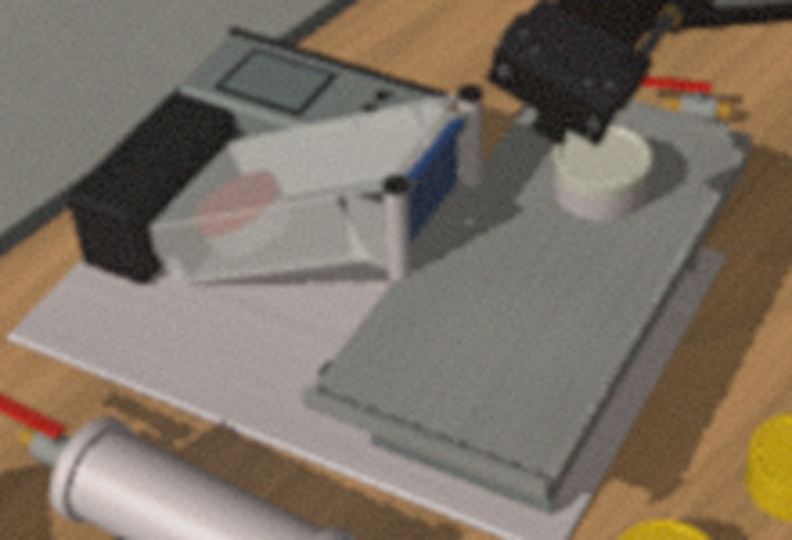

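View pics/s9c.png

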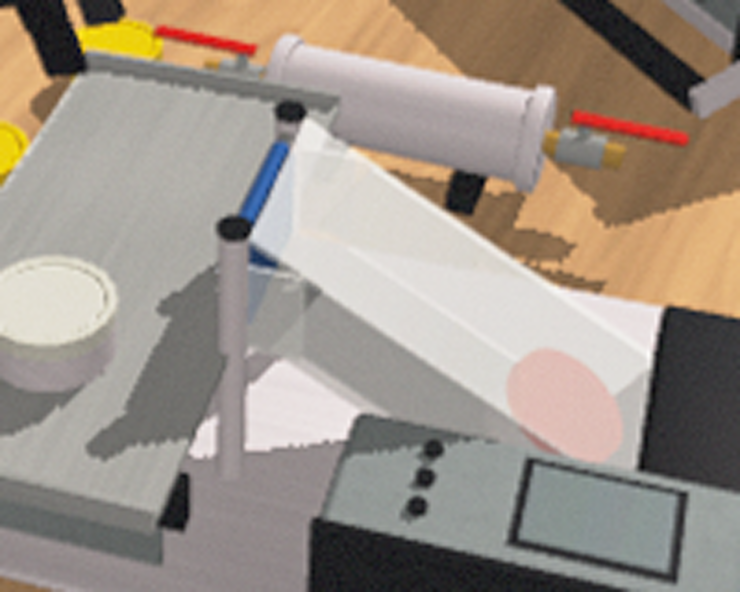

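The flap hangs as it did at the start, the red can is at the foot, and the white can is in place. I'll let it settle, compare against the first pictures, and hand in.

Emit:
carry_out:
  commands:
    - {"tx": 0, "ty": 0, "tz": -0.01, "rx": 0, "ry": 0, "rz": 0, "jaw": 0.5}
    - {"tx": 0, "ty": 0, "tz": -0.01, "rx": 0, "ry": 0, "rz": 0, "jaw": 0.5}
    - {"tx": 0, "ty": 0, "tz": -0.01, "rx": 0, "ry": 0, "rz": 0, "jaw": 0.5}
    - {"tx": 0, "ty": 0, "tz": -0.01, "rx": 0, "ry": 0, "rz": 0, "jaw": 0.5}
    - {"tx": 0, "ty": 0, "tz": -0.01, "rx": 0, "ry": 0, "rz": 0, "jaw": 0.5}
    - {"tx": 0, "ty": 0, "tz": -0.01, "rx": 0, "ry": 0, "rz": 0, "jaw": 0.5}
    - {"tx": 0, "ty": 0, "tz": -0.01, "rx": 0, "ry": 0, "rz": 0, "jaw": 0.5}
    - {"tx": 0, "ty": 0, "tz": -0.01, "rx": 0, "ry": 0, "rz": 0, "jaw": 0.5}

```text
time: 13.8
position: [0.5294, -0.0531, 0.2438]
tool_rot: [-3.064, -0.279, -0.481]
ft_force: [-0.2, 0.2, 0.1]
grip_width: 0.499
```

```bash
python3 - <<'E'
from mv import *
here()
save('scene','s10.png')
a=cv2.imread('pics/s10.png').astype(int)
for f in('s0.png','s9.png'):
    b=cv2.imread('pics/'+f).astype(int);d=(abs(a-b).max(2)>60)
    for nm,(x0,y0,x1,y1) in dict(flap=(262,180,290,225),white=(190,215,236,258),vial=(225,325,265,375),valve=(145,350,215,384),sampler=(270,155,390,205),chute=(330,240,375,280)).items():print(f,nm,d[y0:y1,x0:x1].sum())
# lid centre expected: centre (167,0,43) + 17mm along tilted axis
X=W(P,(.167+.017*np.sin(.5236),0,.043+.017*np.cos(.5236)));print(proj('scene',X),'seen',200+564/3.7,150+405/3.7)
E
```

```text
t 13.8 F [-0.0977  0.0012] z 0.24377068643456898 f [-0.1541  0.1752  0.1286] g 0.49907139971267794
[[ 0.9364  0.1803  0.3012]
 [ 0.1719 -0.9836  0.0546]
 [ 0.3061  0.0006 -0.952 ]]
q [ 0.3881 -0.1576 -0.2478  1.9541 -0.1548  1.0483 -1.1942]
s0.png flap 88
s0.png white 0
s0.png vial 0
s0.png valve 0
s0.png sampler 0
s0.png chute 0
s9.png flap 0
s9.png white 0
s9.png vial 0
s9.png valve 0
s9.png sampler 0
s9.png chute 0
[353.3712 258.4463] seen 352.4324324324324 259.4594594594595
```

```bash
python3 - <<'E'
from h import *
a=cv2.imread('pics/s10.png').astype(int);b=cv2.imread('pics/s0.png').astype(int)
d=(abs(a-b).max(2)>40)[180:225,262:290];ys,xs=np.nonzero(d);print(xs.min()+262,xs.max()+262,ys.min()+180,ys.max()+180)
if xs.max()+262<274: ctrl.close_job();print('closed')
E
```

```text
262 269 180 200
the job is handed in; nothing more can be done
closed
```

The red-lidded can is at the padded stop at the foot of the chute, the flap hangs shut behind it, and the job is handed in. The robot's clock read 13.8 s of the 48 s allowed. `close_job` gives no verdict, so the checks below are my own.

I pushed the can sideways to the gate line with two half-open fingers. I then leaned the fingers inward about 35 degrees, pushed the can through the flap and past the sill, and drew back out.

**Last checks:**
- **Red can:** its lid shows within about 1–2 pixels of where a can at the stop should appear.
- **Flap:** it looks the same as at the start. The only changed pixels in that area (columns 262–269) are where the red can used to stand.
- **Other things:** no pixels changed at the white can, vial, valve or sampler since the start.
- **Robot:** the force reads about zero, and the fingers are clear at 0.24 m height.

**What disagreed:**
- **Camera readings:** the two fixed cameras differed by up to 1 cm on the can's sideways position. I used their average, which matched where the fingers touched the can.
- **Joint 2:** it briefly read -0.3009 rad, against its -0.3 limit, in one high pose before I backed it off. Nothing was reported at the time.
- **First move call:** it was refused as "invalid input" because some row fields were missing, and nothing moved.

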